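# Free the snap-in specimen nest from the measuring stage

## Robot

A 7-joint arm with a two-finger parallel gripper is mounted at the origin on a cart in front of the work surface, level with it; the furniture and walls round the work are solid. World frame = base frame: x ahead of the robot, y to its left, z up, the work surface at z = 0. Lengths are in m, angles in degrees, forces in N, time in s.
With the tool pointing down it reaches from about 0.425 to 0.875 m from the base axis. Payload 4.7 kg.
Tool frame: the origin (TCP) lies at the very end of the fingers, on their centre line; the grasp point (between the pads) lies 19 mm behind it; z points along the fingers, y is the line along which they close (so a half turn about z gives the same grasp; the last joint's range is limited). The gripper opens to 87 mm and grips with 3 to 60 N. Pads are 19 mm wide; open, the fingers measure 117 mm over their backs; the gripper's body (75 mm by 190 mm) begins 51 mm behind the grasp point.
Start: joints at [-68.062, 18.392, -4.016, 83.108, 1.295, 78.541, -3.26], TCP at [0.234, 0.606, 0.223] pointing down, gripper open.
Joint ranges: [-163.93, 163.93], [-17.29, 119.83], [-79.2, 71.16], [3.27, 140.29], [-89.18, 269.18], [5.43, 117.66], [-154.24, 154.24]. Speed limits (degrees/s): [147.25, 147.25, 180, 180, 180, 180, 180].

## Interface

Orientations are given as [roll, pitch, yaw] about the fixed x, y, z axes, in that order (R = Rz(yaw) Ry(pitch) Rx(roll)).
In Python, from cell import get_obs, eyes, env gives the robot as it stands.
- The arm moves only by the tool servo_tool, never from a script. Its argument "series" is a list that holds one entry, the list of rows, each a list of 7 numbers: the shift along the tool's x, y, z in units of 300 mm (1.0 is 300 mm), then the turn, a rotation vector about the tool's x, y, z in units of pi rad (1.0 is pi rad), then the opening, from 0 (shut) to 1 (fully open). In form: [[[tx, ty, tz, wx, wy, wz, gripper], ...]]. A call has 1 to 12 rows; each row is the pose to reach, as a shift and turn from the pose commanded when the call began, along the tool's axes at that moment, turning the shorter way round; what a row does not reach only later rows make up. A row lasts 1/12 s, in which the tool goes at most 41.7 mm and 7.16 degrees, less where a joint would pass 70% of its speed; a pose out of reach is approached as far as the arm can. A call with a number of a shift or a turn outside -1 to 1 is refused whole. A call with a gripper value outside its range is refused whole. The fingers move at their own pace and stop on an object; "grip_force" is the grip in N (left out, the last holds). Time passes only in rows, so rows that repeat a pose let the fingers close. It gives the time, the measured TCP pose, the force, the opening and the grip force at its end, in the units of the state.
- get_obs(): the state, without advancing time (a new reading comes with each control period).
- eyes.read_camera(name): name is "side" or "top" or "wrist"; returns a dict with "frame" (384x512x3 uint8, red, green, blue), "depth" (384x512 float32, m along the optical axis (not along the pixel's ray), 0 where there is no reading), "fx", "fy", "cx", "cy" (pixels), "origin" and "rotation" of the camera in the world; the wrist camera has in their place "mount" (4x4, takes a point from camera to tool coordinates, whose origin is the TCP and whose axes are the flange's). Camera axes: x right, y down, z forward; pixel columns grow to the right and rows downward; lengths in m; the calibration is good to about 2 mm. A picture is of the moment at which its call begins: read the wrist's pose just before it.
- env.sign_off(): hands the job in; it is judged then, once.
The state is a dict: "time_s": time; "qpos": joint angles; "joint_velocities": joint speeds; "effort": joint torques, N m; "tool_pos": TCP position; "tool_rot": TCP orientation; "force": force on the tool from outside, world axes, zero at the start; "wrist_torque": the same for the moment, N m; "grip_width": finger opening in m; "grasp_force": force on a finger pad.
Only numpy, scipy, OpenCV 4.12 (cv2) and the standard library are available. Lean on these libraries where they do the work, as an engineer would, in place of code of your own. Each camera call takes 0.05 s, during which the arm holds its last target. There are 200 camera calls.

## Task

The red specimen in the brass nest is measured: set it down, polished face up, in the empty front half of the specimen tray, without dropping it or pushing the tray or its other specimens about. Then take the brass nest, which sits tight between two spring balls in the stage's pocket, and rock it side to side so that one end springs free before the other - do not haul it straight out. Finish while holding the nest still and level in the gripper, just clear of the stage (about a centimetre) right over its pocket, so that the seat can be wiped; do not put it down.

Things in the scene. Friction and masses are not known exactly. Their poses are not given: they have to be found in the camera images.
- stage: Measuring stage, fixed to the bench: grey cast base, dark slide and a flat aluminium top plate (the deck, 100 mm along its x, 130 mm along its y), 40 mm high, with small micrometer heads below deck height on its front (-x) and right (-y) sides. Origin: centre of its underside; x to its back, y to its left, z up.
- pocket (a point): Centre of the pocket's mouth in the deck, at deck height; axes as the stage's. The pocket is 51.8 mm along x, 91.8 mm along y and 11 mm deep. A small steel spring ball stands about 2.6 mm out of each of its two y end walls.
- nest_grip (a point): Centre of the loose brass nest's grip block, 21.5 mm above the nest's underside (10.5 mm above the deck while seated); axes as the stage's. The block is 44 mm along x, 50 mm along y and rises 21 mm above the deck; a round steel collar, 44 mm across, stands 8 mm higher. Pinch it across the 50 mm (along y), fingertips about 5 mm above the deck so that they clear it when the nest rocks about x.
- nest_foot (a point): Centre of the underside of the nest's foot, 11 mm below the deck while seated. The foot, 50 mm along x, 90 mm along y, 11 mm high, fits the pocket with 0.9 mm of play a side. A rounded lip (2.5 mm radius) runs along the bottom of each y end; a spring ball overhangs each by 1.8 mm and holds it with about 11 N. Lifted 4 mm an end is half past its ball; at 9 mm it is out and stays out. Mass about 0.2 kg.
- nest_left (a point): Bottom of the nest's left lip: a point on its underside, 42.5 mm from its centre to +y. Rocking lifts this end about the other.
- nest_right (a point): Bottom of the nest's right lip: a point on its underside, 42.5 mm from its centre to -y.
- specimen_center (a point): Centre of the dark red resin-mounted metal specimen, a disc of 30 mm diameter and 21 mm height, polished face with metal inlay on top, about 30 g; z is its own axis. At the start it stands loosely, 8 mm deep, in the steel collar on top of the nest, so that 13 mm of it show above the collar, which ends 29 mm above the deck.
- tray: loose off-white plastic specimen tray, 130 mm along its x by 200 mm along its y, floor 3 mm thick, walls 3 mm thick and 17 mm high. Origin: centre of its underside. Three finished specimens stand in a row along its back (+x) half; the front (-x) half is empty.
- tray_empty (a point): centre of the tray's empty front half, on its floor (3 mm above the bench); x and y as the tray's. The empty floor reaches about 30 mm to -x, 12 mm to +x and 95 mm to each side in y.
- done_ochre: ochre finished specimen in the tray's back row, 30 mm diameter, 15 mm high; origin at the centre of its underside
- done_grey: grey finished specimen in the tray's back row, 30 mm diameter, 17 mm high; origin at the centre of its underside
- done_black: black finished specimen in the tray's back row, 30 mm diameter, 18 mm high; origin at the centre of its underside
There are look-alikes about, which are no part of the job. Leave any green, purple or turquoise look-alike of the part that bears specimen_center alone.

How it is judged (in metres and radians):
On the way, in this order (a step that is already met when the one before it is completed fails the run):
1. the red specimen stands released, polished face up, in the front half of the tray (x of specimen_center in the frame of tray between -0.05 and 0 m and y of specimen_center in the frame of tray between -0.085 and 0.085 m and z of specimen_center in the frame of tray below 0.017 m and angle between specimen_center's own z axis and vertical below 0.15 rad and contact force between the fingers and specimen below 0.05 N and linear speed of specimen below 0.02 m/s), for 0.2 s.
2. the nest is rocked: one end has sprung free (at least 5.5 mm up) while the other is still held under its ball (at most 3 mm up) (((z of nest_left in the frame of pocket above -0.0055 m and z of nest_right in the frame of pocket below -0.008 m and horizontal distance between nest_grip and pocket below 0.01 m) or (z of nest_right in the frame of pocket above -0.0055 m and z of nest_left in the frame of pocket below -0.008 m and horizontal distance between nest_grip and pocket below 0.01 m))), for 0.1 s.
At the end, for the whole second after the job is handed in: The gripper holds the nest still, level within 10 degrees, both ends' undersides 3 to 30 mm above the deck, within 20 mm of the pocket's centre from above, touching nothing else; the red specimen stands at rest, face up within 8 degrees, in the front half of the tray (z of nest_left in the frame of pocket between 0.003 and 0.03 m and z of nest_right in the frame of pocket between 0.003 and 0.03 m and horizontal distance between nest_grip and pocket below 0.02 m and angle between nest_grip's own z axis and vertical below 0.17 rad and contact force between the fingers and nest above 1 N and contact force between nest and stage below 0.05 N and linear speed of each of nest, specimen below 0.02 m/s and x of specimen_center in the frame of tray between -0.05 and 0 m and y of specimen_center in the frame of tray between -0.085 and 0.085 m and z of specimen_center in the frame of tray below 0.017 m and angle between specimen_center's own z axis and vertical below 0.15 rad); the arm keeps its last pose, push and grip.
It fails at once if the red specimen is dropped (it falls free from more than about 2 cm) (contact force between the fingers and specimen below 0.05 N and linear speed of specimen above 0.65 m/s).
It fails at once if a finished specimen in the tray is pushed about (more than 25 mm) (distance of any of done_ochre, done_grey, done_black from where it was at the start of the episode above 0.025 m).
It fails at once if the tray is shoved more than 25 mm (distance of tray from where it was at the start of the episode above 0.025 m).
It also fails if it takes over 58 s, if anything falls off the work surface, if the arm or the gripper's body presses on something with over 40 N, if the wrist force passes 120 N, or if a joint passes its speed limit or range.

## Working session

There is one attempt and no reset: what is moved stays moved. The work goes in short steps, Python scripts to look and compute and a tool call to move; the robot and the scene stay as the last step left them, time stands still between calls to the robot, and variables do not carry over. Pictures are saved under pics/ and viewed, at most 10 in all, crops included, and the job is handed in when it is done.

Besides the shell and the picture viewer there is one more tool, called after ">>>" as name(argument=value, ...) on one line, values as JSON. servo_tool: Moves the arm, as the interface text tells. Shifts and turns lie within -1 to 1; 1 stands for 300 mm of shift or pi rad of turn. Its arguments: {"type":"object","properties":{"series":{"type":"array"},"grip_force":{"type":"number"}},"required":["series"]}

```bash
ls; mkdir -p pics; cat > h.py <<'E'
import numpy as np, cv2
from scipy.spatial.transform import Rotation as R
from cell import get_obs, eyes, env
def cloud(name):
    o=get_obs(); c=eyes.read_camera(name)
    d=c['depth'].astype(float); v,u=np.mgrid[:d.shape[0],:d.shape[1]]
    P=np.stack([(u-c['cx'])/c['fx']*d,(v-c['cy'])/c['fy']*d,d],-1)
    if 'mount' in c:
        M=np.array(c['mount']); P=P@M[:3,:3].T+M[:3,3]
        Rt=R.from_euler('xyz',o['tool_rot'],degrees=True).as_matrix(); P=P@Rt.T+np.array(o['tool_pos'])
    else: P=P@np.array(c['rotation']).T+np.array(c['origin'])
    P[d==0]=np.nan
    return c['frame'],P
def save(n,f): cv2.imwrite('pics/'+n,f[...,::-1])
E
python3 - <<'E'
from h import *
o=get_obs(); print(o)
f,P=cloud('top'); save('top.png',f); np.save('top.npy',P)
g,Q=cloud('side'); save('side.png',g); np.save('side.npy',Q)
cv2.imwrite('pics/both.png',np.vstack([cv2.resize(f,(400,300)),cv2.resize(g,(400,300))])[...,::-1])
E
```

```text
pics
{'time_s': 0.0, 'qpos': array([-68.06263973,  18.43969827,  -4.01489364,  83.17421987,
         1.29592728,  78.54019578,  -3.26210516]), 'joint_velocities': array([ 0.05348988, -0.01220934,  0.05834849,  0.07545378,  0.00671761,
        0.10498005,  0.00942035]), 'effort': array([ 3.02434291e-04, -4.91294003e+01, -4.03856384e-01, -3.12529135e+01,
       -6.40573818e-02,  4.35344561e-02,  1.59770711e-04]), 'tool_pos': array([0.23417285, 0.605768  , 0.22146016]), 'tool_rot': array([-1.79891177e+02,  6.79764870e-03,  1.58869855e+02]), 'force': array([ 0.60543558, -0.00366117,  0.16191949]), 'wrist_torque': array([ 0.01618426, -0.02394072, -0.00129203]), 'grasp_force': 0.0, 'grip_width': 0.0870817827604648}Traceback (most recent call last):
  File "<stdin>", line 3, in <module>
  File "h.py", line 11, in cloud
    else: P=P@np.array(c['rotation']).T+np.array(c['origin'])
            ~~~~~~~~~~~~~~~~~~~~~~~~~~~^~~~~~~~~~~~~~~~~~~~~~
ValueError: operands could not be broadcast together with shapes (384,512) (3,)
```

```bash
sed -i "s/P=P@np.array(c\['rotation'\]).T+/P=P@R.from_euler('xyz',c['rotation'],degrees=True).as_matrix().T+/" h.py
python3 - <<'E'
from h import *
for n in ('top','side'):
    c=eyes.read_camera(n); print(n,{k:v for k,v in c.items() if k not in('frame','depth')})
    f,P=cloud(n); save(n+'.png',f); np.save(n+'.npy',P)
    z=P[...,2]; print(np.nanpercentile(z,[1,5,25,50,75,95,99]).round(3))
    print(P[150:384:60,100:500:100].round(3).tolist())
E
```

```text
top {'fx': 408.3281800368888, 'fy': 408.3281800368888, 'cx': 262.7954486998312, 'cy': 190.24643711757298, 'origin': array([ 0.38528843, -0.09962216,  0.91691906]), 'rotation': array([-170.87116348,   -1.51105957,  -89.84552249])}
[-0.787 -0.784 -0.776 -0.002  0.002  0.3    0.304]
[[[0.596, 0.209, 0.107], [0.62, 0.019, 0.02], [0.628, -0.21, -0.002], [0.63, -0.444, -0.0]], [[0.485, 0.24, 0.002], [0.48, 0.01, 0.061], [0.488, -0.207, 0.002], [0.489, -0.436, -0.0]], [[0.353, 0.246, -0.04], [0.354, 0.014, 0.001], [0.355, -0.206, -0.001], [0.355, -0.43, -0.003]], [[0.094, 0.499, -0.782], [0.109, 0.094, -0.688], [0.092, -0.295, -0.784], [0.093, -0.697, -0.778]]]
side {'fx': 482.6418407090685, 'fy': 482.6418407090685, 'cx': 258.2276270603776, 'cy': 197.46343817538414, 'origin': array([ 0.23272902, -0.91838106,  0.45502571]), 'rotation': array([-114.92294762,    0.46634534,  -19.25755637])}
[-0.785 -0.78  -0.085 -0.001  0.109  0.316  0.375]
[[[0.235, 2.838, -0.778], [0.504, 0.373, -0.002], [0.744, 0.214, 0.02], [1.001, 0.126, 0.018]], [[0.188, 1.52, -0.674], [0.415, -0.009, -0.0], [0.616, -0.079, -0.002], [0.814, -0.153, -0.002]], [[0.154, 1.1, -0.782], [0.364, -0.232, -0.001], [0.521, -0.295, 0.002], [0.683, -0.346, -0.002]], [[0.133, 0.672, -0.785], [0.333, -0.36, -0.019], [0.463, -0.428, -0.002], [0.617, -0.449, -0.029]]]
```

View pics/top.png

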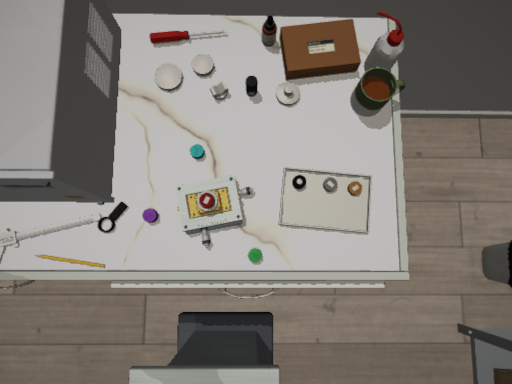

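View pics/side.png

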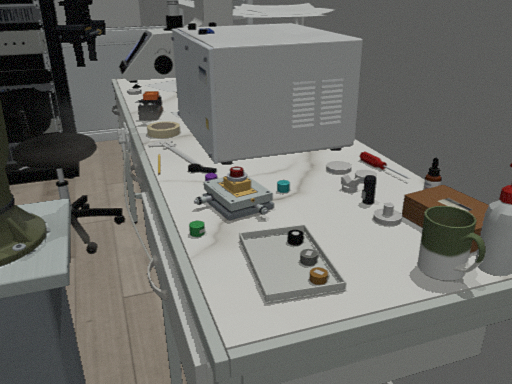

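The top view shows the stage at about (210,205) with the red specimen at (208,200). The tray is at (325,200) with its back row at rows 182–188, so +x points up the picture. The look-alikes are turquoise (197,151), purple (150,215) and green (255,255).

```bash
cat > m.py <<'E'
from h import *
def rect(pts):
    (c,s,a)=cv2.minAreaRect((pts[:,:2]*1000).astype(np.float32)); return np.round(c,1),np.round(s,1),round(a,1)
def measure(f,P):
    z=P[...,2]; hsv=cv2.cvtColor(f,cv2.COLOR_RGB2HSV)
    reg=(abs(P[...,0]-.47)<.12)&(abs(P[...,1]-.02)<.14)
    deck=reg&(z>.034)&(z<.046)
    lab=cv2.connectedComponentsWithStats(deck.astype(np.uint8)); k=1+lab[2][1:,4].argmax()
    print('deck',rect(P[lab[1]==k]), np.nanmedian(z[lab[1]==k]).round(4))
    h,s,v=[hsv[...,i].astype(int) for i in range(3)]
    yel=reg&(h>15)&(h<32)&(s>130)&(z>.03)
    for lo,hi in((.034,.048),(.055,.065)):
        m=yel&(z>lo)&(z<hi); print('brass',lo,m.sum(),rect(P[m]),np.nanmedian(z[m]).round(4))
    for lo,hi in((.065,.0735),(.0735,.095)):
        m=reg&(z>lo)&(z<hi); print('z',lo,m.sum(),[x for x in cv2.minEnclosingCircle((P[m][:,:2]*1000).astype(np.float32))],np.median(P[m],0).round(4))
    return deck
E
python3 - <<'E'
from m import *
f=cv2.imread('pics/top.png')[...,::-1].copy(); P=np.load('top.npy'); measure(f,P)
hsv=cv2.cvtColor(f,cv2.COLOR_RGB2HSV)
# tray
v,u=np.mgrid[:384,:512]
z=P[...,2]; m=(z>.011)&(z<.024)&(u>265)&(u<385)&(v>160)&(v<240)
print('tray rim',m.sum(),rect(P[m]))
for n,(a,b) in dict(black=(299,182),grey=(330,185),ochre=(355,188)).items():
    w=(abs(u-a)<10)&(abs(v-b)<10)&(z>.011); print(n,np.median(P[w],0).round(3),cv2.minEnclosingCircle((P[w][:,:2]*1000).astype(np.float32)))
print('lookalikes', [P[b,a].round(3) for a,b in((197,151),(150,215),(255,255))])
for n in [(160,220),(80,150),(110,150),(108,100)]: print(n,P[n[1],n[0]].round(3))
cv2.imwrite('pics/zoom.png',cv2.resize(f[140:260,140:380],(800,400),interpolation=2)[...,::-1])
E
```

```text
deck (array([498.8,  -4.2]), array([100.6, 135.6]), 11.3) 0.0399
brass 0.034 355 (array([499. ,  -4.4]), array([48.5, 87.8]), 11.5) 0.0398
brass 0.055 96 (array([498.1,  -4.2]), array([43.3, 49.7]), 11.9) 0.0603
z 0.065 156 [(498.56829833984375, -3.9856197834014893), 21.927818298339844] [ 0.4962 -0.0075  0.0686]
z 0.0735 175 [(498.5167236328125, -4.410281181335449), 14.94848918914795] [ 0.4984 -0.0046  0.0821]
tray rim 937 (array([ 510.8, -263.4]), array([200.6, 130.5]), 84.6)
black [ 0.549 -0.202  0.021] ((550.091552734375, -202.73545837402344), 15.277554512023926)
grey [ 0.545 -0.273  0.02 ] ((544.8445434570312, -273.11566162109375), 15.014723777770996)
ochre [ 0.537 -0.329  0.018] ((537.860107421875, -329.3609619140625), 16.050739288330078)
lookalikes [array([0.618, 0.025, 0.02 ]), array([0.473, 0.124, 0.019]), array([ 0.387, -0.106,  0.022])]
(160, 220) [ 0.464  0.107 -0.003]
(80, 150) [0.572 0.209 0.198]
(110, 150) [0.611 0.209 0.049]
(108, 100) [0.713 0.21  0.079]
```

View pics/zoom.png

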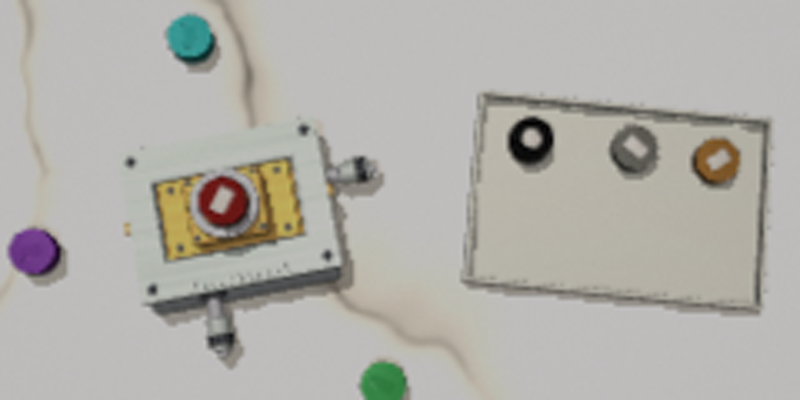

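```bash
cat > p.py <<'E'
from h import *
import sys
def plan(*wps):
    o=get_obs(); p=np.array(o['tool_pos']); Rt=R.from_euler('xyz',o['tool_rot'],degrees=True)
    print('at',p.round(4),np.round(o['tool_rot'],2),'w',round(o['grip_width'],4),'F',np.round(o['force'],1),'t',o['time_s'],'q',np.round(o['qpos'],0))
    for w in wps:
        d=Rt.inv().apply(np.array(w[:3])-p)/.3; r=(Rt.inv()*R.from_euler('xyz',w[3:6],degrees=True)).as_rotvec()/np.pi
        print(np.round(np.r_[d,r],4).tolist())
if __name__=='__main__': plan(*eval(sys.argv[1]))
E
python3 - <<'E'
from h import *
P=np.load('top.npy'); z=P[...,2]
for lo,hi in((.1,.25),(.25,.32),(.32,1)):
    for n in('top','side'):
        Q=np.load(n+'.npy').reshape(-1,3); m=(Q[:,2]>lo)&(Q[:,2]<hi)&(Q[:,0]<.9)&(Q[:,0]>-.3)&(abs(Q[:,1])<.9); Q=Q[m]
        if len(Q)>5: print(lo,n,len(Q),np.percentile(Q,[1,50,99],axis=0).round(3).tolist())
E
python3 p.py "[(.36,.27,.3,180,0,100),(.43,.06,.3,180,0,40),(.4985,-.0044,.22,180,0,11.4)]"
```

```text
0.1 top 8273 [[0.499, -0.405, 0.101], [0.673, 0.209, 0.175], [0.885, 0.355, 0.248]]
0.1 side 11865 [[0.063, -0.408, 0.101], [0.642, 0.209, 0.174], [0.894, 0.648, 0.249]]
0.25 top 13182 [[0.501, 0.208, 0.253], [0.647, 0.24, 0.302], [0.797, 0.303, 0.305]]
0.25 side 7564 [[0.186, 0.203, 0.251], [0.637, 0.252, 0.295], [0.894, 0.668, 0.316]]
0.32 side 1998 [[0.177, 0.316, 0.322], [0.651, 0.543, 0.358], [0.882, 0.664, 0.393]]
at [0.2343 0.6061 0.222 ] [-1.7995e+02  1.0000e-02  1.5887e+02] w 0.087 F [-0.8 -0.2 -0.7] t 0.25 q [-68.  18.  -4.  83.   1.  79.  -3.]
[-0.7948, -0.8941, -0.259, -0.0002, 0.0002, 0.3271]
[-1.2647, -1.4629, -0.2585, -0.0001, 0.0003, 0.6604]
[-1.555, -1.5806, 0.0083, -0.0001, 0.0004, 0.8193]
```

>>> servo_tool(series=[[[0,0,-0.1,0,0,0,0.6],[-0.4,-0.45,-0.259,0,0,0.16,0.6],[-0.7948,-0.8941,-0.259,0,0,0.327,0.6],[-0.7948,-0.8941,-0.259,0,0,0.327,0.6],[-0.7948,-0.8941,-0.259,0,0,0.327,0.6],[-0.7948,-0.8941,-0.259,0,0,0.327,0.6],[-0.7948,-0.8941,-0.259,0,0,0.327,0.6],[-0.7948,-0.8941,-0.259,0,0,0.327,0.6],[-0.7948,-0.8941,-0.259,0,0,0.327,0.6],[-0.7948,-0.8941,-0.259,0,0,0.327,0.6],[-0.7948,-0.8941,-0.259,0,0,0.327,0.6],[-0.7948,-0.8941,-0.259,0,0,0.327,0.6]]])

```text
time_s: 1.25
tool_pos: [0.3608, 0.2689, 0.3009]
tool_rot: [179.9, -0.1, 99.8]
force: [-0.3, 0.6, -0.1]
grip_width: 0.0524
grasp_force: 0.0
```

```bash
python3 p.py "[(.43,.06,.3,180,0,40),(.4985,-.0044,.22,180,0,11.4)]"
```

```text
at [0.3608 0.2689 0.3009] [ 1.7994e+02 -1.0000e-01  9.9810e+01] w 0.0524 F [-0.3  0.6 -0.1] t 1.25 q [-53.  -8.  11. 103.   2.  85. -32.]
[-0.7253, 0.1085, 0.002, 0.0, -0.0007, 0.3323]
[-0.9762, 0.2966, 0.2684, -0.0002, -0.0007, 0.4912]
```

>>> servo_tool(series=[[[-0.36,0.054,0.001,0,0,0.166,0.6],[-0.7253,0.1085,0.002,0,0,0.332,0.6],[-0.7253,0.1085,0.002,0,0,0.332,0.6],[-0.7253,0.1085,0.002,0,0,0.332,0.6],[-0.976,0.297,0.15,0,-0.0007,0.491,0.6],[-0.976,0.297,0.268,0,-0.0007,0.491,0.6],[-0.976,0.297,0.268,0,-0.0007,0.491,0.6],[-0.976,0.297,0.268,0,-0.0007,0.491,0.6],[-0.976,0.297,0.268,0,-0.0007,0.491,0.6],[-0.976,0.297,0.268,0,-0.0007,0.491,0.6],[-0.976,0.297,0.268,0,-0.0007,0.491,0.6],[-0.976,0.297,0.268,0,-0.0007,0.491,0.6]]])

```text
time_s: 2.25
tool_pos: [0.4988, -0.0008, 0.219]
tool_rot: [179.9, 0.2, 13.9]
force: [-0.8, -0.0, 0.5]
grip_width: 0.0524
grasp_force: 0.0
```

```bash
python3 - <<'E'
from m import *
f,P=cloud('wrist'); save('w1.png',f); measure(f,P)
E
python3 p.py "[(.4985,-.0044,.11,180,0,11.4),(.4985,-.0044,.0715,180,0,11.4)]"
```

```text
deck (array([498.7,  -4.8]), array([100.3, 135.4]), 11.6) 0.0404
brass 0.034 1036 (array([499. ,  -4.2]), array([ 49.2, 133. ]), 11.5) 0.0404
brass 0.055 308 (array([499.6,  -4.5]), array([42.6, 50. ]), 11.7) 0.0607
z 0.065 465 [(498.8624267578125, -4.740291118621826), 21.87236785888672] [ 0.5058 -0.0017  0.0694]
z 0.0735 552 [(499.1220703125, -3.8587772846221924), 15.913679122924805] [ 0.4994 -0.0043  0.0823]
at [ 0.4989 -0.0008  0.2192] [1.7992e+02 1.4000e-01 1.3570e+01] w 0.0524 F [ 0.3 -1.1  0.2] t 2.3 q [-33.  -1.  30. 105.   1.  76. -80.]
[-0.0032, 0.0109, 0.364, 0.0004, 0.0008, 0.012]
[-0.0029, 0.0108, 0.4923, 0.0004, 0.0008, 0.012]
```

View pics/w1.png

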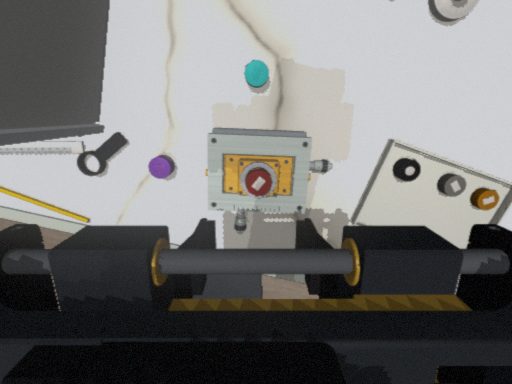

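Wrist view: stage centre is near (258,172) and the red specimen near (258,182), which agrees with the top camera. I'll let the arm settle and then re-plan.

>>> servo_tool(series=[[[0,0,0.1,0,0,0,0.6],[0,0,0.2,0,0,0,0.6],[0,0,0.3,0,0,0,0.6],[0,0,0.3,0,0,0,0.6],[0,0,0.3,0,0,0,0.6]]])

```text
time_s: 2.72
tool_pos: [0.4975, -0.0018, 0.1288]
tool_rot: [179.9, 0.3, 14.3]
force: [0.4, 0.1, 0.7]
grip_width: 0.0519
grasp_force: 0.0
```

```bash
python3 p.py "[(.499,-.0044,.10,180,0,11.5),(.499,-.0044,.0715,180,0,11.5)]"
```

```text
at [ 0.4975 -0.0018  0.1288] [179.93   0.29  14.27] w 0.0519 F [0.4 0.1 0.7] t 2.7167 q [-33.   4.  31. 112.  -2.  65. -77.]
[0.0032, 0.0095, 0.096, 0.0005, 0.0016, 0.0154]
[0.0036, 0.0094, 0.191, 0.0005, 0.0016, 0.0154]
```

>>> servo_tool(series=[[[0.0032,0.0095,0.05,0.0005,0.0016,0.0154,0.6],[0.0032,0.0095,0.09,0.0005,0.0016,0.0154,0.6],[0.0032,0.0095,0.096,0.0005,0.0016,0.0154,0.6],[0.0032,0.0095,0.096,0.0005,0.0016,0.0154,0.6],[0.0032,0.0095,0.096,0.0005,0.0016,0.0154,0.6]]])

```text
time_s: 3.13
tool_pos: [0.5015, -0.0049, 0.1028]
tool_rot: [-180.0, -0.4, 11.4]
force: [-0.2, 0.4, 0.9]
grip_width: 0.052
grasp_force: 0.0
```

```bash
python3 p.py "[(.499,-.0044,.0715,180,0,11.5)]"
```

```text
at [ 0.5015 -0.0049  0.1028] [-179.98   -0.36   11.37] w 0.052 F [-0.2  0.4  0.9] t 3.1333 q [-32.   6.  31. 114.  -4.  61. -78.]
[-0.0084, -0.0033, 0.1042, -0.0001, -0.002, -0.0007]
```

```bash
python3 - <<'E'
from h import *
for i in range(6):
    eyes.read_camera('top'); o=get_obs(); print(o['time_s'],np.round(o['tool_pos'],4),np.round(o['tool_rot'],2))
E
python3 p.py "[(.499,-.0044,.0715,180,0,11.5)]"
```

```text
3.1833 [ 0.5015 -0.005   0.1027] [-179.97   -0.36   11.36]
3.2333 [ 0.5013 -0.005   0.1026] [-179.97   -0.36   11.34]
3.2833 [ 0.5011 -0.0051  0.1023] [-179.97   -0.34   11.33]
3.3333 [ 0.5009 -0.0052  0.1021] [-179.97   -0.31   11.32]
3.3833 [ 0.5007 -0.0052  0.1018] [-179.97   -0.29   11.32]
3.4333 [ 0.5005 -0.0053  0.1016] [-179.97   -0.26   11.31]
at [ 0.5005 -0.0053  0.1016] [-179.97   -0.26   11.31] w 0.0522 F [-0.5  0.   0.4] t 3.4333 q [-32.   6.  32. 114.  -4.  61. -78.]
[-0.0049, -0.004, 0.1003, -0.0001, -0.0015, -0.0011]
```

>>> servo_tool(series=[[[0,-0.002,0.03,0,0,0,0.6],[0,-0.002,0.06,0,0,0,0.6],[0,-0.002,0.08,0,0,0,0.6],[0,-0.002,0.08,0,0,0,0.6],[0,-0.002,0.08,0,0,0,0.6],[0,-0.002,0.08,0,0,0,0.6],[0,-0.002,0.08,0,0,0,0.6],[0,-0.002,0.08,0,0,0,0.6],[0,-0.002,0.08,0,0,0,0.6],[0,-0.002,0.08,0,0,0,0.6],[0,-0.002,0.08,0,0,0,0.6],[0,-0.002,0.08,0,0,0,0.6]]])

```text
time_s: 4.43
tool_pos: [0.5002, -0.0048, 0.0771]
tool_rot: [-180.0, -0.2, 11.3]
force: [0.2, -0.7, 0.1]
grip_width: 0.052
grasp_force: 0.0
```

```bash
python3 p.py "[(.499,-.0044,.0715,180,0,11.5)]"
```

```text
at [ 0.5002 -0.0048  0.0771] [-179.97   -0.22   11.3 ] w 0.052 F [ 0.2 -0.7  0.1] t 4.4333 q [-32.   8.  31. 115.  -5.  58. -77.]
[-0.0038, -0.002, 0.0188, -0.0001, -0.0012, -0.0011]
```

Small correction, then close.

>>> servo_tool(series=[[[-0.003,-0.001,0.009,0,-0.001,0,0.6],[-0.003,-0.001,0.018,0,-0.001,0,0.6],[-0.003,-0.001,0.018,0,-0.001,0,0.6],[-0.003,-0.001,0.018,0,-0.001,0,0.6],[-0.003,-0.001,0.018,0,-0.001,0,0.6],[-0.003,-0.001,0.018,0,-0.001,0,0.5],[-0.003,-0.001,0.018,0,-0.001,0,0.4],[-0.003,-0.001,0.018,0,-0.001,0,0.3],[-0.003,-0.001,0.018,0,-0.001,0,0.2],[-0.003,-0.001,0.018,0,-0.001,0,0.2],[-0.003,-0.001,0.018,0,-0.001,0,0.2],[-0.003,-0.001,0.018,0,-0.001,0,0.2]]], grip_force=10)

```text
time_s: 5.43
tool_pos: [0.4993, -0.0046, 0.0717]
tool_rot: [-180.0, -0.0, 11.3]
force: [-0.3, -0.4, 0.1]
grip_width: 0.0293
grasp_force: 10.0
```

```bash
python3 p.py "[(.499,-.0044,.15,180,0,11.5),(.481,-.2606,.15,180,0,-5.4)]"
```

```text
at [ 0.4993 -0.0046  0.0717] [-1.7998e+02 -4.0000e-02  1.1300e+01] w 0.0293 F [-0.3 -0.4  0.1] t 5.4333 q [-32.   8.  31. 115.  -5.  58. -77.]
[-0.0007, -0.001, -0.261, -0.0001, -0.0002, -0.0011]
[-0.2269, 0.8247, -0.2615, -0.0002, -0.0002, 0.0928]
```

>>> servo_tool(series=[[[0,0,-0.02,0,0,0,0.2],[0,0,-0.05,0,0,0,0.2],[0,0,-0.1,0,0,0,0.2],[0,0,-0.17,0,0,0,0.2],[-0.02,0.05,-0.24,0,0,0.006,0.2],[-0.05,0.15,-0.261,0,0,0.018,0.2],[-0.08,0.27,-0.261,0,0,0.032,0.2],[-0.11,0.39,-0.261,0,0,0.045,0.2],[-0.14,0.51,-0.261,0,0,0.06,0.2],[-0.17,0.63,-0.261,0,0,0.07,0.2],[-0.2,0.74,-0.261,0,0,0.083,0.2],[-0.227,0.825,-0.261,0,0,0.093,0.2]]])

```text
time_s: 6.43
tool_pos: [0.4803, -0.2641, 0.1511]
tool_rot: [180.0, -0.1, -5.7]
force: [-0.2, -0.1, -0.4]
grip_width: 0.0293
grasp_force: 10.0
```

>>> servo_tool(series=[[[0,0,0,0,0,0,0.2],[0,0,0,0,0,0,0.2],[0,0,0,0,0,0,0.2],[0,0,0,0,0,0,0.2],[0,0,0,0,0,0,0.2],[0,0,0,0,0,0,0.2]]])

```text
time_s: 6.93
tool_pos: [0.4814, -0.2594, 0.1499]
tool_rot: [-179.9, -0.0, -5.3]
force: [0.2, 0.5, -0.3]
grip_width: 0.0295
grasp_force: 10.0
```

```bash
python3 - <<'E'
from m import *
f,P=cloud('top'); z=P[...,2]; hsv=cv2.cvtColor(f,cv2.COLOR_RGB2HSV); v,u=np.mgrid[:384,:512]
g,_=cloud('side'); save('s2.png',g)
f,P=cloud('wrist'); z=P[...,2]; m=(z>.011)&(z<.024)&(abs(P[...,0]-.51)<.1)&(abs(P[...,1]+.263)<.13); print(m.sum(),rect(P[m]))
E
python3 p.py "[(.481,-.2606,.03,180,0,-5.4),(.481,-.2606,.0145,180,0,-5.4)]"
```

```text
4182 (array([ 509.7, -263.8]), array([200.4, 130.2]), 84.6)
at [ 0.4812 -0.2601  0.1499] [-1.7996e+02 -3.0000e-02 -5.3800e+00] w 0.0292 F [-0.  -0.  -0.6] t 7.0833 q [-15.  11.  45. 105.  -8.  68. -63.]
[-0.0006, 0.002, 0.3997, -0.0002, -0.0002, 0.0001]
[-0.0007, 0.002, 0.4513, -0.0002, -0.0002, 0.0001]
```

View pics/s2.png

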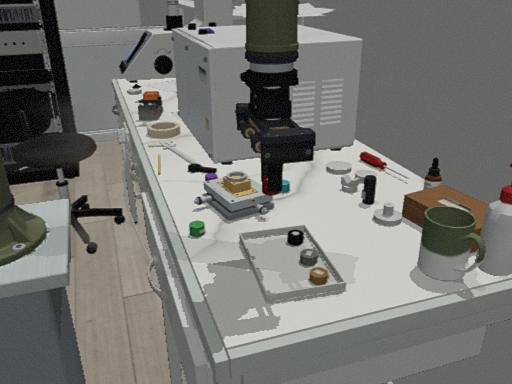

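The red specimen is held in the fingers at (270,188), upright above the tray. The collar on the nest is empty.

>>> servo_tool(series=[[[0,0.001,0.08,0,0,0,0.2],[0,0.002,0.18,0,0,0,0.2],[0,0.002,0.28,0,0,0,0.2],[0,0.002,0.36,0,0,0,0.2],[0,0.002,0.41,0,0,0,0.2],[0,0.002,0.43,0,0,0,0.2],[0,0.002,0.43,0,0,0,0.2],[0,0.002,0.43,0,0,0,0.2],[0,0.002,0.43,0,0,0,0.2],[0,0.002,0.43,0,0,0,0.2],[0,0.002,0.43,0,0,0,0.2],[0,0.002,0.43,0,0,0,0.2]]])

```text
time_s: 8.08
tool_pos: [0.4815, -0.2614, 0.0216]
tool_rot: [-180.0, -0.1, -5.4]
force: [-0.5, -0.4, -0.2]
grip_width: 0.0291
grasp_force: 10.0
```

```bash
python3 p.py "[(.481,-.2606,.0140,180,0,-5.4)]"
```

```text
at [ 0.4815 -0.2614  0.0216] [-1.7997e+02 -1.1000e-01 -5.4400e+00] w 0.0291 F [-0.5 -0.4 -0.2] t 8.0833 q [-10.  21.  42. 111. -17.  54. -56.]
[-0.002, -0.0025, 0.0253, -0.0002, -0.0006, -0.0002]
```

>>> servo_tool(series=[[[0,0,0.008,0,0,0,0.2],[0,0,0.015,0,0,0,0.2],[0,0,0.02,0,0,0,0.2],[0,0,0.023,0,0,0,0.2],[0,0,0.024,0,0,0,0.2],[0,0,0.025,0,0,0,0.2],[0,0,0.025,0,0,0,0.2],[0,0,0.025,0,0,0,0.2],[0,0,0.025,0,0,0,0.2],[0,0,0.025,0,0,0,0.2]]])

```text
time_s: 8.92
tool_pos: [0.4807, -0.2611, 0.0137]
tool_rot: [-179.9, 0.0, -5.4]
force: [-2.7, 0.9, 5.2]
grip_width: 0.0297
grasp_force: 10.0
```

Floor contact (5 N). Releasing and lifting.

>>> servo_tool(series=[[[0,0,-0.001,0,0,0,0.38],[0,0,-0.001,0,0,0,0.42],[0,0,-0.001,0,0,0,0.5],[0,0,-0.001,0,0,0,0.55],[0,0,-0.001,0,0,0,0.55],[0,0,-0.001,0,0,0,0.55],[0,0,-0.03,0,0,0,0.55],[0,0,-0.08,0,0,0,0.55],[0,0,-0.16,0,0,0,0.55],[0,0,-0.26,0,0,0,0.55],[0,0,-0.36,0,0,0,0.6],[0,0,-0.46,0,0,0,0.7]]])

```text
time_s: 9.92
tool_pos: [0.4805, -0.2616, 0.1532]
tool_rot: [-180.0, -0.0, -5.5]
force: [1.0, -0.2, 0.1]
grip_width: 0.0537
grasp_force: 0.0
```

```bash
python3 - <<'E'
from m import *
f,P=cloud('wrist'); save('w2.png',f)
m=(abs(P[...,0]-.481)<.03)&(abs(P[...,1]+.261)<.03)&(P[...,2]>.012); print(np.median(P[m],0).round(4),cv2.minEnclosingCircle((P[m][:,:2]*1000).astype(np.float32)))
z=P[...,2]; m=(z>.011)&(z<.024)&(abs(P[...,0]-.51)<.1)&(abs(P[...,1]+.263)<.13); print(m.sum(),rect(P[m]))
g,_=cloud('side'); save('s3.png',cv2.resize(g[160:310,170:370],(800,600),interpolation=2))
E
python3 p.py "[(.4992,-.0046,.16,180,0,11.5),(.4992,-.0046,.06,180,0,11.5)]"
```

```text
[ 0.5054 -0.2605  0.264 ] ((481.06024169921875, -260.8404235839844), 42.130210876464844)
4445 (array([ 510.4, -264. ]), array([200.1, 129.9]), 84.7)
at [ 0.484  -0.2634  0.1571] [179.94  -0.59  -5.47] w 0.0579 F [-0.2  0.1 -0.4] t 10.0167 q [-15.  10.  46. 104.  -8.  68. -62.]
[-0.0316, -0.8635, -0.011, 0.0008, -0.0032, -0.0943]
[-0.035, -0.8638, 0.3223, 0.0008, -0.0032, -0.0943]
```

View pics/s3.png

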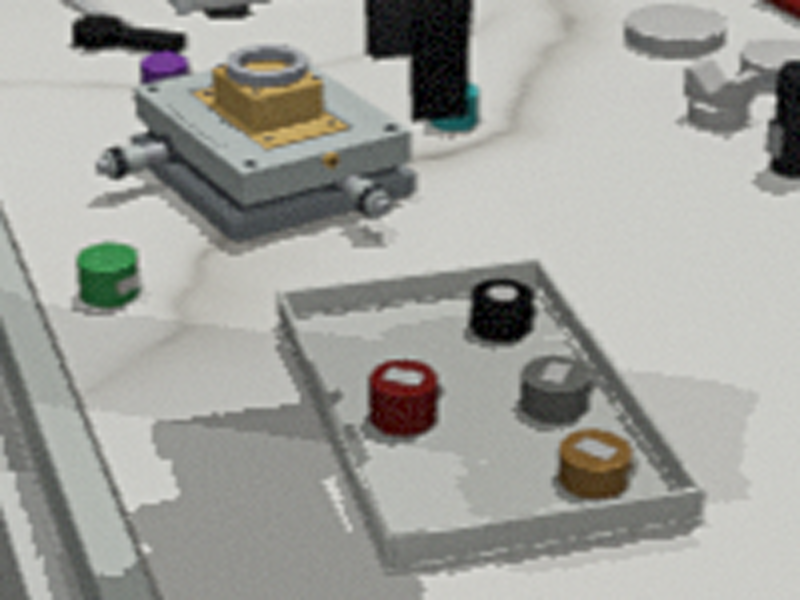

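The red specimen stands upright in the tray's front half, at (403,397) in the crop. The tray and the back row look undisturbed, so I'll go back to the nest.

>>> servo_tool(series=[[[0,-0.09,-0.005,0,0,-0.01,0.78],[0,-0.18,-0.01,0,0,-0.02,0.78],[-0.01,-0.3,-0.01,0,-0.001,-0.035,0.78],[-0.015,-0.42,-0.01,0,-0.001,-0.05,0.78],[-0.02,-0.54,-0.01,0,-0.002,-0.065,0.78],[-0.025,-0.66,-0.01,0,-0.002,-0.08,0.78],[-0.03,-0.78,-0.01,0,-0.003,-0.0943,0.78],[-0.032,-0.8635,-0.01,0,-0.003,-0.0943,0.78],[-0.032,-0.8635,-0.01,0,-0.003,-0.0943,0.78],[-0.032,-0.8635,-0.01,0,-0.003,-0.0943,0.78],[-0.032,-0.8635,-0.01,0,-0.003,-0.0943,0.78],[-0.032,-0.8635,-0.01,0,-0.003,-0.0943,0.78]]])

```text
time_s: 11.02
tool_pos: [0.4957, -0.0042, 0.1544]
tool_rot: [-179.9, 0.5, 11.4]
force: [0.3, -0.8, 0.8]
grip_width: 0.0678
grasp_force: 0.0
```

```bash
python3 - <<'E'
from m import *
for i in range(6): f,P=cloud('wrist')
measure(f,P)
E
python3 p.py "[(.4992,-.0046,.07,180,0,11.5)]"
```

```text
deck (array([498.5,  -4.7]), array([100.6, 136.3]), 11.4) 0.0404
brass 0.034 1587 (array([498.5,  -4.4]), array([ 49.4, 133.2]), 11.5) 0.0403
brass 0.055 1192 (array([499.3,  -4.6]), array([41.9, 50. ]), 11.2) 0.0612
z 0.065 823 [(498.08319091796875, -4.684229850769043), 21.968345642089844] [ 0.4986 -0.0045  0.0692]
z 0.0735 0 [(0.0, 0.0), 0.0] [nan nan nan]
at [ 0.4959 -0.0032  0.1545] [-179.9     0.5    11.46] w 0.0677 F [0.7 0.2 0. ] t 11.3167 q [-34.   2.  32. 110.  -1.  68. -80.]
[0.0123, 0.0073, 0.2815, -0.0006, 0.0028, -0.0002]
  return _methods._mean(a, axis=axis, dtype=dtype,
  ret = um.true_divide(
```

Center (.4988, −.0046), yaw 11.4. Descend.

>>> servo_tool(series=[[[0.004,0.003,0.07,0,0.001,0,0.78],[0.01,0.005,0.15,0,0.0025,0,0.78],[0.01,0.005,0.22,0,0.0025,0,0.78],[0.01,0.005,0.27,0,0.0025,0,0.78],[0.01,0.005,0.28,0,0.0025,0,0.78],[0.01,0.005,0.28,0,0.0025,0,0.78],[0.01,0.005,0.28,0,0.0025,0,0.78],[0.01,0.005,0.28,0,0.0025,0,0.78],[0.01,0.005,0.28,0,0.0025,0,0.78],[0.01,0.005,0.28,0,0.0025,0,0.78],[0.01,0.005,0.28,0,0.0025,0,0.78],[0.01,0.005,0.28,0,0.0025,0,0.78]]])

```text
time_s: 12.32
tool_pos: [0.4986, -0.0033, 0.0708]
tool_rot: [-179.9, 0.0, 11.5]
force: [0.1, 0.2, 0.5]
grip_width: 0.0679
grasp_force: 0.0
```

```bash
python3 p.py "[(.4988,-.0046,.0455,180,0,11.4)]"
```

```text
at [ 0.4986 -0.0033  0.0708] [-1.7989e+02  1.0000e-02  1.1540e+01] w 0.0679 F [0.1 0.2 0.5] t 12.3167 q [-33.   8.  33. 115.  -5.  58. -76.]
[-0.0002, 0.0044, 0.0844, -0.0006, 0.0001, 0.0008]
```

>>> servo_tool(series=[[[0,0.0044,0.03,-0.0006,0,0.001,0.78],[0,0.0044,0.06,-0.0006,0,0.001,0.78],[0,0.0044,0.08,-0.0006,0,0.001,0.78],[0,0.0044,0.0844,-0.0006,0,0.001,0.78],[0,0.0044,0.0844,-0.0006,0,0.001,0.78],[0,0.0044,0.0844,-0.0006,0,0.001,0.78],[0,0.0044,0.0844,-0.0006,0,0.001,0.78],[0,0.0044,0.0844,-0.0006,0,0.001,0.78],[0,0.0044,0.0844,-0.0006,0,0.001,0.78],[0,0.0044,0.0844,-0.0006,0,0.001,0.78],[0,0.0044,0.0844,-0.0006,0,0.001,0.78],[0,0.0044,0.0844,-0.0006,0,0.001,0.78]]])

```text
time_s: 13.32
tool_pos: [0.4987, -0.0047, 0.0452]
tool_rot: [180.0, 0.0, 11.4]
force: [0.8, 0.5, 0.1]
grip_width: 0.0676
grasp_force: 0.0
```

```bash
python3 p.py "[(.4988,-.0046,.0455,180,0,11.4)]"
```

```text
at [ 0.4987 -0.0047  0.0452] [1.800e+02 3.000e-02 1.135e+01] w 0.0676 F [0.8 0.5 0.1] t 13.3167 q [-32.  11.  32. 117.  -7.  55. -75.]
[0.0004, -0.0001, -0.0009, 0.0, 0.0002, -0.0003]
```

Well placed. Close on the block.

>>> servo_tool(series=[[[0,0,0,0,0,0,0.7],[0,0,0,0,0,0,0.62],[0,0,0,0,0,0,0.55],[0,0,0,0,0,0,0.45],[0,0,0,0,0,0,0.4],[0,0,0,0,0,0,0.4],[0,0,0,0,0,0,0.4],[0,0,0,0,0,0,0.4],[0,0,0,0,0,0,0.4]]], grip_force=60)

```text
time_s: 14.07
tool_pos: [0.4986, -0.0047, 0.0451]
tool_rot: [180.0, 0.0, 11.3]
force: [-0.5, 0.4, -0.3]
grip_width: 0.0495
grasp_force: 60.0
```

>>> servo_tool(series=[[[0,0.001,-0.002,0.005,0,0,0.4],[0,0.002,-0.004,0.01,0,0,0.4],[0,0.003,-0.006,0.015,0,0,0.4],[0,0.004,-0.0085,0.02,0,0,0.4],[0,0.004,-0.0085,0.02,0,0,0.4],[0,0.004,-0.0085,0.02,0,0,0.4]]])

```text
time_s: 14.57
tool_pos: [0.499, -0.0062, 0.0477]
tool_rot: [-176.4, 0.0, 11.3]
force: [-1.0, 0.0, 1.6]
grip_width: 0.0491
grasp_force: 60.0
```

```bash
python3 p.py "[]"; python3 -c "
from h import *;o=get_obs();print(o['wrist_torque'],o['force'],o['grasp_force'])"
```

```text
at [ 0.499  -0.0062  0.0477] [-1.7639e+02  4.0000e-02  1.1290e+01] w 0.0491 F [-1.   0.   1.6] t 14.5667 q [-29.  11.  32. 116. -11.  56. -70.]
[-0.32552018  0.09146443  0.00414511] [-0.96150215  0.02560302  1.55849518] 60.0003057718277
```

>>> servo_tool(series=[[[0,0.0009,-0.002,0.0045,0,0,0.4],[0,0.0018,-0.004,0.009,0,0,0.4],[0,0.0027,-0.006,0.0135,0,0,0.4],[0,0.0036,-0.0081,0.0182,0,0,0.4],[0,0.0036,-0.0081,0.0182,0,0,0.4],[0,0.0036,-0.0081,0.0182,0,0,0.4],[0,0.0036,-0.0081,0.0182,0,0,0.4],[0,0.0036,-0.0081,0.0182,0,0,0.4]]])

```text
time_s: 15.23
tool_pos: [0.4991, -0.0069, 0.05]
tool_rot: [-173.1, 0.1, 11.4]
force: [-0.3, 0.2, 0.6]
grip_width: 0.0494
grasp_force: 60.0
```

```bash
python3 - <<'E'
from m import *
g,Q=cloud('side'); save('s4.png',cv2.resize(g[150:225,190:290],(800,600),interpolation=2))
o=get_obs();print(o['wrist_torque'],o['force'],o['grasp_force'])
# brass foot top heights in stage frame
hsv=cv2.cvtColor(g,cv2.COLOR_RGB2HSV).astype(int)
m=(hsv[...,0]>14)&(hsv[...,0]<33)&(hsv[...,1]>120)&(abs(Q[...,0]-.499)<.06)&(abs(Q[...,1]+.005)<.07)
a=np.radians(11.4); p=Q[m]-[.4988,-.0046,0]; ys=-np.sin(a)*p[:,0]+np.cos(a)*p[:,1]; xs=np.cos(a)*p[:,0]+np.sin(a)*p[:,1]
for lo in range(-50,50,10):
    k=(ys*1000>lo)&(ys*1000<lo+10)
    if k.sum()>3: print(lo,k.sum(),np.percentile(p[k,2]*1000,[5,50,95]).round(1))
E
python3 p.py "[]"
```

```text
[-0.1267349   0.10701108  0.01298546] [-0.17987105  0.4822443   0.10701664] 59.99949038028717
-50 32 [ 38.6  40.3 146.8]
-40 84 [ 38.5  41.7 187.4]
-30 100 [40.1 50.  62.5]
-20 34 [ 41.3  51.1 145.4]
-10 37 [ 42.   55.5 146.8]
0 44 [ 44.   61.9 135. ]
10 38 [ 40.9  54.1 144.5]
20 13 [41.6 46.1 48.5]
30 8 [40.8 46.5 49.6]
at [ 0.4991 -0.0069  0.05  ] [-1.7314e+02  5.0000e-02  1.1370e+01] w 0.0492 F [-0.2  0.5  0.1] t 15.2833 q [-27.  12.  33. 115. -15.  58. -65.]
```

View pics/s4.png

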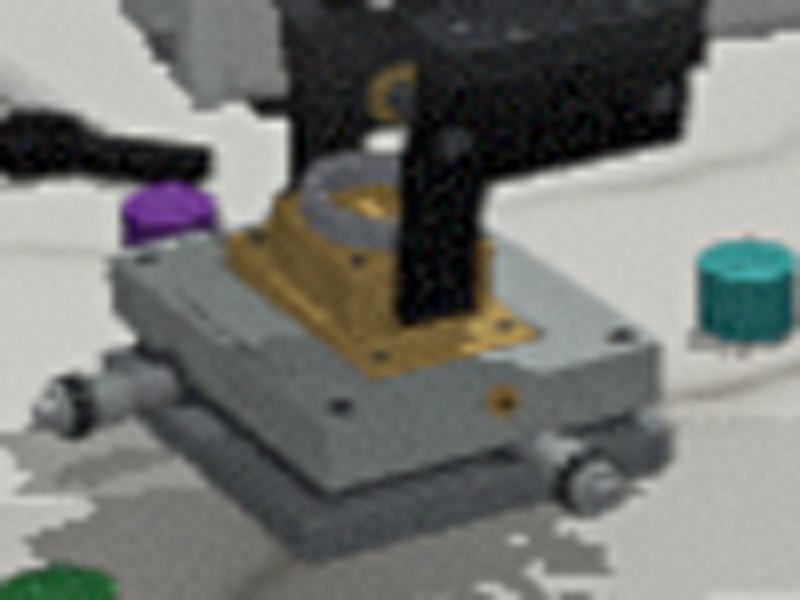

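Rocked: the left end is up about 10 mm, and the right end is still flush under its ball at (500,395). Next, bring the right end free while levelling.

```bash
python3 p.py "[(.4986,-.0047,.0576,180,0,11.35),(.4986,-.0047,.0663,180,0,11.35)]"
```

```text
at [ 0.4991 -0.0069  0.05  ] [-1.7314e+02  5.0000e-02  1.1370e+01] w 0.0492 F [-0.2  0.5  0.1] t 15.2833 q [-27.  12.  33. 115. -15.  58. -65.]
[-0.0001, -0.0105, -0.0242, -0.0381, 0.0003, 0.0001]
[-0.0001, -0.014, -0.0529, -0.0381, 0.0003, 0.0001]
```

>>> servo_tool(series=[[[0,-0.0026,-0.006,-0.0095,0,0,0.4],[0,-0.0052,-0.012,-0.019,0,0,0.4],[0,-0.0078,-0.018,-0.0285,0,0,0.4],[0,-0.0105,-0.0242,-0.0381,0,0,0.4],[0,-0.0115,-0.032,-0.0381,0,0,0.4],[0,-0.0125,-0.042,-0.0381,0,0,0.4],[0,-0.014,-0.053,-0.0381,0,0,0.4],[0,-0.014,-0.053,-0.0381,0,0,0.4],[0,-0.014,-0.053,-0.0381,0,0,0.4],[0,-0.014,-0.053,-0.0381,0,0,0.4],[0,-0.014,-0.053,-0.0381,0,0,0.4],[0,-0.014,-0.053,-0.0381,0,0,0.4]]])

```text
time_s: 16.28
tool_pos: [0.4985, -0.0051, 0.0661]
tool_rot: [-180.0, 0.1, 11.3]
force: [0.4, -0.2, -2.9]
grip_width: 0.0495
grasp_force: 60.0
```

>>> servo_tool(series=[[[0,0,0,0,0,0,0.4],[0,0,0,0,0,0,0.4],[0,0,0,0,0,0,0.4],[0,0,0,0,0,0,0.4],[0,0,0,0,0,0,0.4],[0,0,0,0,0,0,0.4],[0,0,0,0,0,0,0.4],[0,0,0,0,0,0,0.4]]])

```text
time_s: 16.95
tool_pos: [0.4987, -0.0048, 0.0663]
tool_rot: [-180.0, 0.0, 11.4]
force: [-0.2, 0.5, -2.1]
grip_width: 0.0494
grasp_force: 60.0
```

```bash
python3 - <<'E'
from m import *
g,Q=cloud('side'); save('s5.png',cv2.resize(g[150:290,170:350],(800,600),interpolation=2))
E
python3 p.py "[]"
```

```text
at [ 0.4987 -0.0048  0.0663] [-1.7999e+02  5.0000e-02  1.1350e+01] w 0.0499 F [-0.1 -0.6 -1.9] t 17.0 q [-33.   9.  33. 116.  -6.  57. -76.]
```

View pics/s5.png

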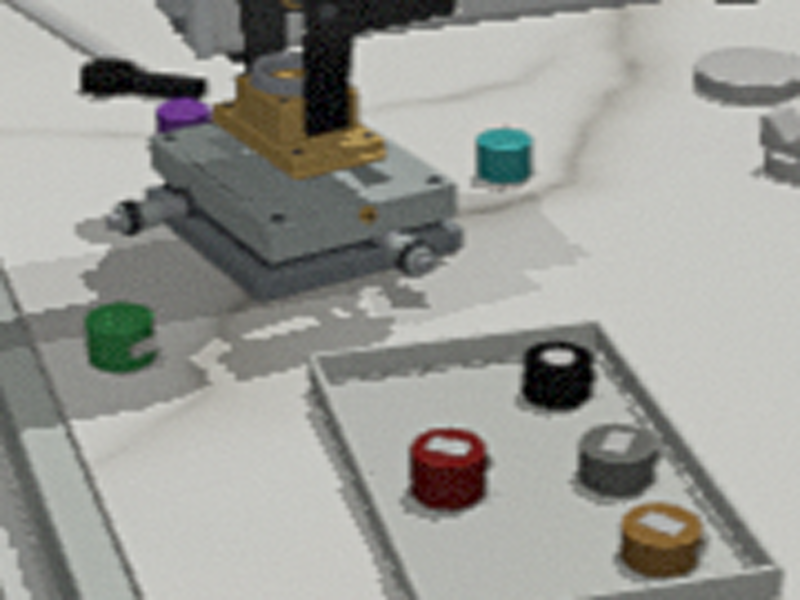

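The nest hangs level about 10 mm above the deck, right over its pocket, with the 2 N load matching its mass. The red specimen is upright in the tray at (448,468).

```bash
python3 -c "
from h import *
print(env.sign_off())"
```

```text
the job is handed in; nothing more can be done
None
```

Job handed in (the sign-off returned no verdict): the red specimen stands face up in the tray's front half, and the nest was rocked free left end first and is held level about 10 mm above the deck, over its pocket.

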